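Ease the drooping bolt off its bent keeper and hold the cage gate ajar

ROBOT

A 7-joint arm with a two-finger parallel gripper is mounted at the origin on the work surface. World frame = base frame: x ahead of the robot, y to its left, z up, the work surface at z = 0. Lengths are in mm, angles in degrees, forces in N, time in s.
With the tool pointing down it reaches from about 425 to 825 mm from the base axis. Payload 3.6 kg.
Tool frame: the origin (TCP) lies at the very end of the fingers, on their centre line; the grasp point (between the pads) lies 19 mm behind it; z points along the fingers, y is the direction in which the jaws open and shut (so a half turn about z gives the same grasp; the last joint's range is limited). The gripper opens to 85 mm and grips with 20 to 120 N. Pads are 22 mm wide; open, the fingers measure 114 mm over their backs; the gripper's body (76 mm by 85 mm) begins 54 mm behind the grasp point. The pads swing forward as they close: fully open they stand 13 mm farther back than shut.
Start: joints at [-70.273, 35.231, -0.722, 81.555, 0.464, 63.22, -2.315], TCP at [235.5, 605.807, 231.297] pointing down, gripper open.
Joint ranges: [-178.69, 178.69], [-17.37, 117.87], [-77.05, 75.6], [15.02, 138.74], [-78.02, 258.01], [0.78, 113.62], [-162.83, 162.83]. Speed limits (degrees/s): [159.86, 159.86, 180, 180, 180, 180, 180].

INTERFACE

Orientations are given as a 3x3 rotation matrix whose columns are the frame's x, y, z axes.
In Python, from workcell import bot gives the robot as it stands.
- The arm moves only by the shell command python3 -m pendant 'ROWS' [OPENING] [FORCE]. ROWS is JSON, a list of rows, each an object of numbers: "tx", "ty", "tz": the shift along the tool's x, y, z in m; "wx", "wy", "wz": the turn, a rotation vector about the tool's x, y, z in rad. In form: [{"tx": .., "ty": .., "tz": .., "wx": .., "wy": .., "wz": ..}, ...]. A call has 1 to 20 rows; each row shifts and turns the commanded pose from where the row before left it, along the tool's axes as they then stand; what a row does not reach is not made up. A row lasts 1/8 s, in which the tool goes at most 62.5 mm and 10.7 degrees, less where a joint would pass 70% of its speed; a pose out of reach is approached as far as the arm can. A call with a gripper value outside its range is refused whole. OPENING is the opening, from 0 (shut) to 1 (fully open), set as the call begins (- or left out, the last holds). The fingers move at their own pace and stop on an object; FORCE is the grip in N (left out, the last holds). Time passes only in rows, so rows that do not move let the fingers close. It gives the time, the measured TCP pose, the force and the opening at its end, in the units of the state.
- bot.get_obs(): the state, without advancing time (a new reading comes with each control period).
- bot.camera(name): name is "scene" or "top" or "wrist"; returns a dict with "frame" (384x512x3 uint8, red, green, blue), "z_map" (384x512 float32, mm along the optical axis (not along the pixel's ray), 0 where there is no reading), "camera_matrix" (3x3 intrinsics, pixels), "camera_from_world" (4x4, takes a point from world to camera coordinates). Camera axes: x right, y down, z forward; pixel columns grow to the right and rows downward; lengths in mm; the calibration is good to about 2 mm. A picture is of the moment at which its call begins.
- bot.finish_job(): hands the job in, once; it reports no verdict.
The state is a dict: "time_s": time; "q": joint angles; "qd": joint speeds; "joint_efforts": joint torques, N m; "tool_pos": TCP position; "ee_rot": TCP orientation; "wrist_force": force on the tool from outside, world axes, zero at the start; "ft_torque": the same for the moment, N m; "finger_gap": finger opening in mm.
Only numpy, scipy, OpenCV 4.12 (cv2) and the standard library are available. Lean on these libraries where they do the work, as an engineer would, in place of code of your own. Each camera call takes 0.05 s, during which the arm holds its last target. There are 200 camera calls.

TASK

The barrel bolt on the gate of the battery-charging cage has dropped at the nose and is hooked on the bent-up lip of its keeper: gently lift the bolt by its yellow knob, clear of the lip, and while it is lifted draw it all the way back, never forcing it against the keeper, whose screws are nearly torn out of the post. Then pull the gate open about 10 cm at its free edge and hold it still there, finishing while you still hold it, because the gate swings shut by itself. Leave the battery pack, the wheel and the screwdriver on the bench where they are.

Things in the scene. Friction and masses are not known exactly. Their poses are not given: they have to be found in the camera images.
- knob (a point): middle of the bolt's yellow knob: level cylinder, 18 mm across, 32 mm long, on an 8 mm stem, 56 mm in front of the gate's face, 192 mm above the bench at the start (gate's top 223, cage's 228). x: along the knob, towards the gate; y: along the bolt, the way it is drawn (towards the hinge); z up. Room all round it for fingers from above, closing along y; straps and rod end 12 mm behind the sleeve
- bolt (a joint): how far the bolt is drawn back along its barrel, m: 0 fully shot to 0.055 at its stop; 0 to 0.003 at the start; rubs with 2 N. From 0.045 the 14 mm rod is well out of the keeper. While it droops, the groove in its underside catches on the keeper's lip at about 0.008
- barrel (a joint): how far the barrel, with the bolt in it, is lifted about its pivot screw, rad: 0 drooping (nose 0.08 rad below level; it falls back there when let go), 0.08 level, 0.10 at its upper stop. The bolt clears the keeper's lip from about 0.04, at 0.08 by 8 mm
- barrel_pivot (a point): where the axis of the screw the barrel hangs on (level, square to the gate) crosses the bolt's axis: 200 mm above the bench, 16 mm in front of the gate's face, 100 mm along the bolt from the knob when shot, 45 mm when drawn. With the bolt level the knob's middle is at this height, 8 mm above where it starts. Moves with the gate
- bolt_nose (a point): centre of the bolt's front end, on its axis, 94 mm ahead of the knob
- keeper_lip (a point): top of the keeper's bent-up lip, under the bolt, 185 mm above the bench. Keeper: dark steel strap, open on top, 25 mm long, on the front of the latch post; its front wall keeps the gate shut while the bolt is shot, even lifted. The lip stands 5.5 mm deep in a groove worn in the drooping bolt's underside, 12 mm behind its nose
- gate (a joint): how far the gate is open, rad: 0 shut; opens out of the front of the cage about its upright hinge, up to 1.5. 0.31 is 100 mm at the free edge. Spring hinges pull it shut with 0.4 to 0.6 N m (2 to 3 N at the knob)
- hinge (a point): point on the gate's upright hinge axis, left seen from the front, 200 mm above the bench; does not move. Seen from above the gate opens clockwise about it. x: from the front of the cage into it; y: along the shut gate, from the free edge to the hinge
- gate_edge (a point): front corner of the gate's free edge (right, seen from the front), 200 mm above the bench, 323 mm from the hinge axis. The gate is a softwood frame with wire mesh, 320 mm wide, 22 mm thick, from 18 to 223 mm above the bench
- battery_mid (a point): bystander: centre of a red and black battery pack, 85 x 60 x 63 mm, loose on the bench in front of the gate; the gate would strike it at about 0.7 rad
- wheel_mid (a point): bystander: centre of a loose robot wheel lying flat on the bench, about 72 mm across, 32 mm high with a hub pin to 44 mm, in front of the gate's free edge, just beyond the circle it sweeps
- driver_grip (a point): bystander: handle of a loose screwdriver lying on the bench in front of the cage, beyond the battery pack

How it is judged (in metres and radians):
On the way, in this order (a step that is already met when the one before it is completed fails the run):
1. the bolt is lifted over the keeper's lip while it is being drawn (value of joint barrel above 0.025 rad and value of joint bolt between 0.012 and 0.045 m), for 0.05 s.
2. the bolt is drawn back out of the keeper while the gate is still shut (value of joint bolt above 0.045 m and value of joint gate below 0.1 rad), for 0.1 s.
At the end, for the whole second after the job is handed in: the gate stands still, 0.22 to 0.41 rad open (70 to 130 mm at its free edge), with the fingers still holding it (by the knob or any part of the gate), the bolt drawn back more than 45 mm, and the three bystanders within 20 mm of where they were (value of joint gate between 0.22 and 0.41 rad and velocity of joint gate between -0.05 and 0.05 rad/s and value of joint bolt above 0.045 m and contact force between the fingers and gate above 0.5 N and distance of each of battery_mid, wheel_mid, driver_grip from where it was at the start of the episode below 0.02 m); the arm keeps its last pose, push and grip.
It fails at once if the keeper is pushed with more than 20 N, by the bolt or by the robot (contact force between anything else and keeper above 20 N).
It fails at once if the battery pack, the wheel or the screwdriver is shifted by more than 20 mm (distance of any of battery_mid, wheel_mid, driver_grip from where it was at the start of the episode above 0.02 m).
It also fails if it takes over 38 s, if anything falls off the work surface, if the arm or the gripper's body presses on something with over 40 N, if the wrist force passes 120 N, or if a joint passes its speed limit or range.

## Working session

There is one attempt and no reset: what is moved stays moved. The work goes in short steps, Python scripts to look and compute and a shell command to move; the robot and the scene stay as the last step left them, time stands still between calls to the robot, and variables do not carry over. Pictures are saved under pics/ and viewed, about 8 in all and at most 12, crops included, and the job is handed in when it is done.

```bash
mkdir -p pics; ls; cat > h.py <<'E'
import numpy as np, cv2
from workcell import bot
def snap(name,fn=None,crop=None,s=1):
    c=bot.camera(name); im=c["frame"][:,:,::-1]
    np.savez('pics/last_%s.npz'%name,**c)
    if fn:
        if crop: im=im[crop[1]:crop[3],crop[0]:crop[2]]
        im=cv2.resize(im,None,fx=s,fy=s,interpolation=cv2.INTER_CUBIC) if s!=1 else im
        cv2.imwrite('pics/'+fn,im)
    return c
def world(c,u,v,z=None):
    K=c["camera_matrix"];T=np.linalg.inv(c["camera_from_world"])
    r=np.linalg.inv(K)@[u,v,1]
    if z is None: p=r*c["z_map"][int(v),int(u)]; return T[:3,:3]@p+T[:3,3]
    d=T[:3,:3]@r; return T[:3,3]+d*(z-T[2,3])/d[2]
E
python3 - <<'E'
from h import *
o=bot.get_obs(); print(o)
a=snap("scene","s1.png"); b=snap("top","t1.png")
i=np.hstack([cv2.imread('pics/s1.png')[:,:400] if 0 else cv2.imread('pics/s1.png'),cv2.imread('pics/t1.png')])
E
```

```text
pics
{'time_s': 0.0, 'q': array([-70.27542228,  35.28965607,  -0.72644655,  81.64328447,
         0.4630327 ,  63.22192027,  -2.31582254]), 'qd': array([-0.06911116, -0.10153543,  0.12188453,  0.04655031,  0.01568335,
        0.08373519, -0.0569278 ]), 'joint_efforts': array([-5.24889019e-04, -4.69211233e+01,  2.58859824e-01, -1.71030271e+01,
        1.00378870e-02,  9.65879706e-03,  6.38012352e-06]), 'tool_pos': array([235.17735042, 605.10934879, 230.122055  ]), 'ee_rot': array([[-9.32085569e-01,  3.62236863e-01, -9.72812781e-04],
       [ 3.62238169e-01,  9.32082299e-01, -2.46927551e-03],
       [ 1.22789599e-05, -2.65396599e-03, -9.99996478e-01]]), 'wrist_force': array([-0.17290866,  0.53285322,  0.78304642]), 'ft_torque': array([-0.01957809,  0.00211714, -0.00397017]), 'finger_gap': 85.08306457217029}
```

View pics/s1.png

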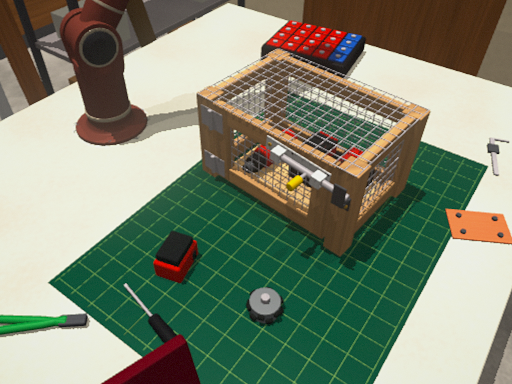

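View pics/t1.png

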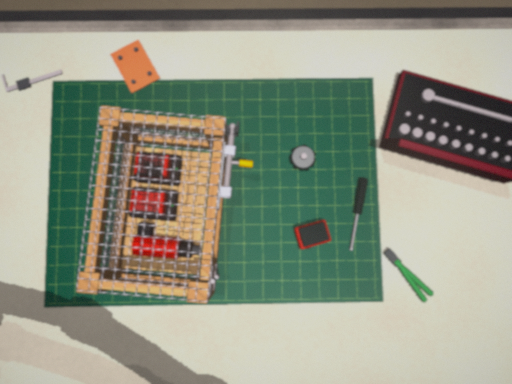

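The scene picture shows the cage with its hinges at left (210,120)–(213,163), the knob at (295,182), the keeper and post at (340,190), and the battery, wheel and driver in front. In the top picture the knob is at (245,163), the bolt runs along column ~229, and the hinge is near (213,280).

```bash
python3 - <<'E'
from h import *
for n in("scene","top"):
    c=np.load(f'pics/last_{n}.npz'); hsv=cv2.cvtColor(c["frame"],cv2.COLOR_RGB2HSV)
    m=cv2.inRange(hsv,(22,180,120),(34,255,255))
    k,l,s,ce=cv2.connectedComponentsWithStats(m)
    for j in range(1,k):
        if s[j,4]>15:
            v,u=np.where(l==j); P=np.array([world(c,a,b) for a,b in zip(u,v)])
            print(n,s[j],ce[j],P.mean(0).round(1),np.ptp(P,axis=0).round(), 'z192',world(c,*ce[j],192).round(1))
c=np.load('pics/last_top.npz')
for nm,p in dict(hingecorner=(212,280),postR=(222,124),bolt1=(230,145),bolt2=(226,200),batt=(313,234),wheel=(303,157),drv=(360,195),corner1=(109,116),cornerFL=(198,290)).items(): print(nm,world(c,*p).round(1))
print(np.linalg.inv(c["camera_from_world"])[:3,3])
big=cv2.resize(c["frame"][95:310,180:330,::-1],None,fx=3.5,fy=3.5,interpolation=cv2.INTER_CUBIC)[:600]
big=cv2.resize(c["frame"][100:300,180:280,::-1],None,fx=3,fy=3,interpolation=cv2.INTER_CUBIC)
s=np.load('pics/last_scene.npz')
b2=cv2.resize(s["frame"][90:240,190:370,::-1],None,fx=4,fy=4,interpolation=cv2.INTER_CUBIC)
cv2.imwrite('pics/c1.png',big);cv2.imwrite('pics/c2.png',b2[:600,:800])
E
```

```text
scene [287 175  16  14 123] [294.74796748 181.43089431] [655.2 -89.4 198.7] [ 97. 205. 175.] z192 [651.7 -82.9 192. ]
top [240 159  13   8  87] [245.68965517 162.97701149] [650.1 -90.  209.3] [ 235.   28. 1248.] z192 [653.1 -90.1 192. ]
hingecorner [386.7 -11.6 206.4]
postR [737.5 -37.4 227.2]
bolt1 [694.7 -54.2 199.2]
bolt2 [586.  -34.6  -1.1]
batt [ 488.7 -260.6   63.2]
wheel [ 694.2 -243.    42.5]
drv [ 592.  -395.7   24.8]
corner1 [758.8 218.9 227.9]
cornerFL [367.5  17.1 229.5]
[ 462.80706661  -92.42056845 1252.01954431]
```

View pics/c1.png

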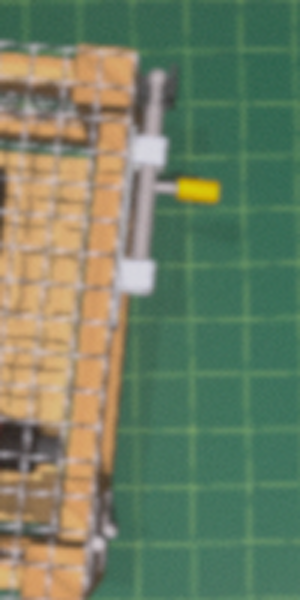

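View pics/c2.png

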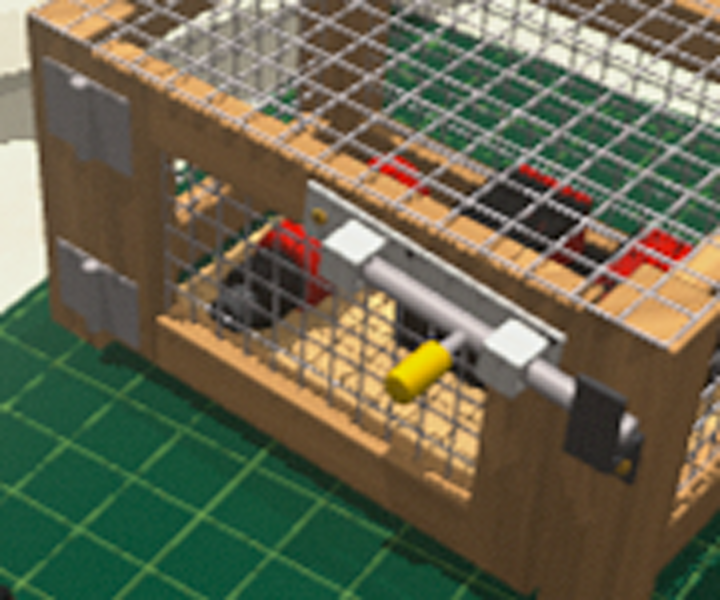

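The crops show the gate's front line, the knob standing clear between two white sleeves, and the nose in the dark keeper at crop-2 (600,430). Next I compute the frame from the top view, and swing the arm over the cage.

```bash
python3 - <<'E'
from h import *
c=np.load('pics/last_top.npz')
f=lambda u,v:(180+u/3-.33,100+v/3-.33)
for n,u,v,z in(("rodA",155,95,196),("rodB",144,245,201),("cageR",138,50,228),("cageL",103,585,228),("hinge",104,545,200),("sleeveA",149,150,211),("sleeveB",136,275,211),("knobfront",219,190,192),("knobback",178,187,192)):
    print(n,world(c,*f(u,v),z).round(1),world(c,*f(u,v)).round(1))
hsv=cv2.cvtColor(c["frame"],cv2.COLOR_RGB2HSV);m=cv2.inRange(hsv,(22,150,100),(34,255,255));m[:140]=0;m[180:]=0;m[:,:230]=0;m[:,260:]=0
v,u=np.where(m>0);print("zmed",np.median([world(c,a,b)[2] for a,b in zip(u,v)]),world(c,u.mean(),v.mean(),199), np.linalg.eigh(np.cov([world(c,a,b,199)[:2] for a,b in zip(u,v)],rowvar=0))[1])
E
python3 -m pendant '[{"tz":-0.05},{"tz":-0.05},{"tx":-0.03,"ty":-0.0007,"wz":0.046},{"tx":-0.0566,"ty":-0.0025,"wz":0.0873},{"tx":-0.0566,"ty":-0.0025,"wz":0.0873},{"tx":-0.0566,"ty":-0.0025,"wz":0.0873},{"tx":-0.0566,"ty":-0.0025,"wz":0.0873},{"tx":-0.0566,"ty":-0.0025,"wz":0.0873},{"tx":-0.0566,"ty":-0.0025,"wz":0.0873},{"tx":-0.0566,"ty":-0.0025,"wz":0.0873},{"tx":-0.0566,"ty":-0.0025,"wz":0.0873},{"tx":-0.0566,"ty":-0.0025,"wz":0.0873},{"tx":-0.0566,"ty":-0.0025,"wz":0.0873},{"tx":-0.0566,"ty":-0.0025,"wz":0.0873},{"tx":-0.0566,"ty":-0.0025,"wz":0.0873},{"tx":-0.0566,"ty":-0.0025,"wz":0.0873},{"tx":-0.03,"ty":-0.0007,"wz":0.046},{}]' 1 30
```

```text
rodA [728.  -57.5 196. ] [729.1 -57.3 191.4]
rodB [609.2 -48.1 201. ] [608.8 -48.2 203.6]
cageR [755.  -45.9 228. ] [820.5 -35.5  -1.3]
cageL [356.8 -17.5 228. ] [333.5  -1.    3.2]
hinge [383.2 -16.3 200. ] [383.7 -16.8 206.5]
sleeveA [681.2 -53.  211. ] [683.1 -52.6 202. ]
sleeveB [584.9 -42.3 211. ] [585.3 -42.2 208.1]
knobfront [ 652.8 -106.4  192. ] [ 651.3 -106.3  200.9]
knobback [655.6 -74.5 192. ] [654.6 -74.6 197.7]
zmed 198.79814999005544 [651.9169928  -90.07057661 199.        ] [[-0.98561644  0.16899775]
 [ 0.16899775  0.98561644]]invalid input at $[0]: expected keys tx, ty, tz, wx, wy, wz
```

```bash

python3 -m pendant '[{"tx":0,"ty":0,"tz":-0.05,"wx":0,"wy":0,"wz":0},{"tx":0,"ty":0,"tz":-0.05,"wx":0,"wy":0,"wz":0},{"tx":-0.03,"ty":-0.0007,"tz":0,"wx":0,"wy":0,"wz":0.046},{"tx":-0.0566,"ty":-0.0025,"tz":0,"wx":0,"wy":0,"wz":0.0873},{"tx":-0.0566,"ty":-0.0025,"tz":0,"wx":0,"wy":0,"wz":0.0873},{"tx":-0.0566,"ty":-0.0025,"tz":0,"wx":0,"wy":0,"wz":0.0873},{"tx":-0.0566,"ty":-0.0025,"tz":0,"wx":0,"wy":0,"wz":0.0873},{"tx":-0.0566,"ty":-0.0025,"tz":0,"wx":0,"wy":0,"wz":0.0873},{"tx":-0.0566,"ty":-0.0025,"tz":0,"wx":0,"wy":0,"wz":0.0873},{"tx":-0.0566,"ty":-0.0025,"tz":0,"wx":0,"wy":0,"wz":0.0873},{"tx":-0.0566,"ty":-0.0025,"tz":0,"wx":0,"wy":0,"wz":0.0873},{"tx":-0.0566,"ty":-0.0025,"tz":0,"wx":0,"wy":0,"wz":0.0873},{"tx":-0.0566,"ty":-0.0025,"tz":0,"wx":0,"wy":0,"wz":0.0873},{"tx":-0.0566,"ty":-0.0025,"tz":0,"wx":0,"wy":0,"wz":0.0873},{"tx":-0.0566,"ty":-0.0025,"tz":0,"wx":0,"wy":0,"wz":0.0873},{"tx":-0.0566,"ty":-0.0025,"tz":0,"wx":0,"wy":0,"wz":0.0873},{"tx":-0.0566,"ty":-0.0025,"tz":0,"wx":0,"wy":0,"wz":0.0873},{"tx":-0.03,"ty":-0.0007,"tz":0,"wx":0,"wy":0,"wz":0.046},{"tx":0,"ty":0,"tz":0,"wx":0,"wy":0,"wz":0}]' 1 30
cat >> h.py <<'E'
def delta(p,ang):
    """row shift to put TCP at p (mm) with tool y at heading ang deg"""
    o=bot.get_obs();R=o["ee_rot"];t=R.T@(np.array(p)-o["tool_pos"])/1000
    h=np.degrees(np.arctan2(R[1,1],R[0,1]))
    print("pos",o["tool_pos"].round(1),"head",h.round(2),"tilt",R[2].round(4),"shift",t.round(4),"wz",np.radians(h-ang).round(4),"F",o["wrist_force"].round(1),"gap",o["finger_gap"].round(1),"t",o["time_s"])
E
python3 - <<'E'
from h import *
delta([652,-90,280],-4.2)
snap("wrist","w1.png")
E
```

```text
time_s: 2.48
tool_pos: [644.0, -77.9, 330.9]
ee_rot: [[0.121, 0.993, -0.002], [0.993, -0.121, -0.002], [-0.002, -0.001, -1.0]]
wrist_force: [0.1, -0.1, 0.2]
finger_gap: 85.1Traceback (most recent call last):
  File "<stdin>", line 2, in <module>
  File "h.py", line 20, in delta
    print("pos",o["tool_pos"].round(1),"head",h.round(2),"tilt",R[2].round(4),"shift",t.round(4),"wz",np.radians(h-ang).round(4),"F",o["wrist_force"].round(1),"gap",o["finger_gap"].round(1),"t",o["time_s"])
                                                                                                                                                                     ^^^^^^^^^^^^^^^^^^^^^
AttributeError: 'float' object has no attribute 'round'
```

```bash
sed -i 's/o\["finger_gap"\].round(1)/round(o["finger_gap"],1)/' h.py
python3 - <<'E'
from h import *
delta([652,-90,280],-4.2)
c=snap("wrist","w1.png")
hsv=cv2.cvtColor(c["frame"],cv2.COLOR_RGB2HSV);m=cv2.inRange(hsv,(22,170,100),(34,255,255))
k,l,s,ce=cv2.connectedComponentsWithStats(m)
for j in range(1,k):
    if s[j,4]>40:
        v,u=np.where(l==j);P=np.array([world(c,a,b) for a,b in zip(u,v)]);print(s[j],ce[j],np.median(P,axis=0).round(1),P.min(0).round(1),P.max(0).round(1),'z200',world(c,*ce[j],199).round(1))
E
```

```text
pos [644.  -77.9 330.9] head -6.92 tilt [-0.0024 -0.0013 -1.    ] shift [-0.011   0.0095  0.0509] wz -0.0475 F [ 0.1 -0.1  0.2] gap 85.1 t 2.475
[259 177  18  32 186] [268.88709677 189.78494624] [659.2 -84.2 196.9] [ 645.7 -103.1  192.6] [664.5 -71.7 201.6] z200 [656.2 -84.3 199. ]
```

View pics/w1.png

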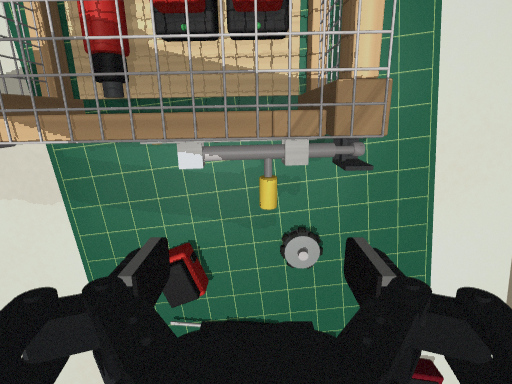

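The wrist view shows the knob at (268,193), between the sleeves at (190,154) and (296,152), with the keeper at (350,160). I go over the knob and measure again from closer.

```bash

python3 -m pendant '[{"tx":-0.011,"ty":0.0095,"tz":0.025,"wx":0,"wy":0,"wz":-0.0475},{"tx":0,"ty":0,"tz":0.026,"wx":0,"wy":0,"wz":0},{"tx":0,"ty":0,"tz":0,"wx":0,"wy":0,"wz":0},{"tx":0,"ty":0,"tz":0,"wx":0,"wy":0,"wz":0}]'
python3 - <<'E'
from h import *
c=np.load('pics/last_wrist.npz');print('prev',world(c,268.5,193.5,200),world(c,190,150,208),world(c,296,150,208))
delta([654,-88,280],-4.2)
c=snap("wrist","w2.png")
hsv=cv2.cvtColor(c["frame"],cv2.COLOR_RGB2HSV);m=cv2.inRange(hsv,(18,110,60),(36,255,255))
k,l,s,ce=cv2.connectedComponentsWithStats(m)
for j in range(1,k):
    if s[j,4]>200: print(s[j],ce[j],'z199',world(c,*ce[j],199).round(1),world(c,*ce[j]).round(1))
E
```

```text
time_s: 3.02
tool_pos: [654.0, -84.0, 281.2]
ee_rot: [[0.064, 0.998, 0.001], [0.998, -0.064, 0.001], [0.001, 0.001, -1.0]]
wrist_force: [0.1, 0.3, -0.2]
finger_gap: 85.7
prev [655.44774506 -87.72187225 200.        ] [589.65437103 -36.56929823 208.        ] [684.41525692 -48.01525862 208.        ]
pos [654.  -84.  281.2] head -3.67 tilt [ 7.0e-04  1.4e-03 -1.0e+00] shift [-0.004   0.0003  0.0012] wz 0.0093 F [ 0.1  0.3 -0.2] gap 85.7 t 3.025
[246 182  23  42 839] [256.4874851  202.84982122] z199 [655.2 -86.5 199. ] [655.2 -86.  200.6]
```

View pics/w2.png

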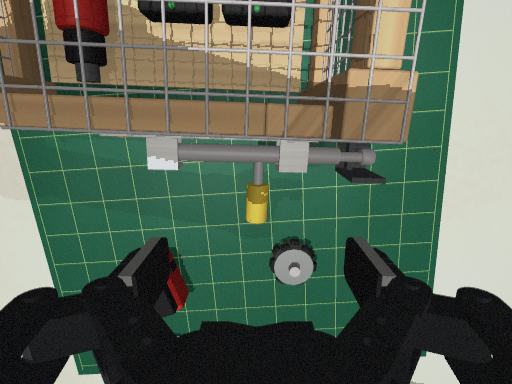

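The close wrist view shows the knob at (257,203), centred between the fingers (mid column ~256). The wrist camera puts it at (655,-87); the top camera gave (652,-90). I descend to put the grasp point at z 192 and close gently.

```bash

python3 -m pendant '[{"tx":-0.004,"ty":0.0005,"tz":0.03,"wx":0,"wy":0,"wz":0.009},{"tx":0,"ty":0,"tz":0.03,"wx":0,"wy":0,"wz":0},{"tx":0,"ty":0,"tz":0.03,"wx":0,"wy":0,"wz":0},{"tx":0,"ty":0,"tz":0.018,"wx":0,"wy":0,"wz":0},{"tx":0,"ty":0,"tz":0,"wx":0,"wy":0,"wz":0},{"tx":0,"ty":0,"tz":0,"wx":0,"wy":0,"wz":0}]'
python3 -c "
from h import *
delta([655,-88,173],-4.2);snap('scene','s2.png',(190,60,390,240),4)"
```

```text
time_s: 3.82
tool_pos: [654.6, -89.9, 174.0]
ee_rot: [[0.075, 0.997, 0.003], [0.997, -0.075, -0.001], [-0.0, 0.003, -1.0]]
wrist_force: [-0.3, 0.2, 0.1]
finger_gap: 85.4
pos [654.6 -89.9 174. ] head -4.32 tilt [-4.0e-04  3.1e-03 -1.0e+00] shift [0.0019 0.0003 0.001 ] wz -0.0022 F [-0.3  0.2  0.1] gap 85.4 t 3.825
```

```bash

python3 -m pendant '[{"tx":0,"ty":0,"tz":0,"wx":0,"wy":0,"wz":0},{"tx":0,"ty":0,"tz":0,"wx":0,"wy":0,"wz":0},{"tx":0,"ty":0,"tz":0,"wx":0,"wy":0,"wz":0},{"tx":0,"ty":0,"tz":0,"wx":0,"wy":0,"wz":0}]' 0.35
python3 -c "
from h import *
delta([655,-88,173],-4.2);snap('scene','s3.png',(230,100,380,225),4)"
```

```text
time_s: 4.38
tool_pos: [653.5, -89.6, 172.3]
ee_rot: [[0.075, 0.997, -0.0], [0.997, -0.075, -0.0], [-0.0, -0.0, -1.0]]
wrist_force: [1.0, 0.0, 1.1]
finger_gap: 29.8
pos [653.5 -89.6 172.3] head -4.33 tilt [-0.e+00 -1.e-04 -1.e+00] shift [ 0.0017  0.0014 -0.0007] wz -0.0023 F [1.  0.  1.1] gap 29.8 t 4.375
```

View pics/s3.png

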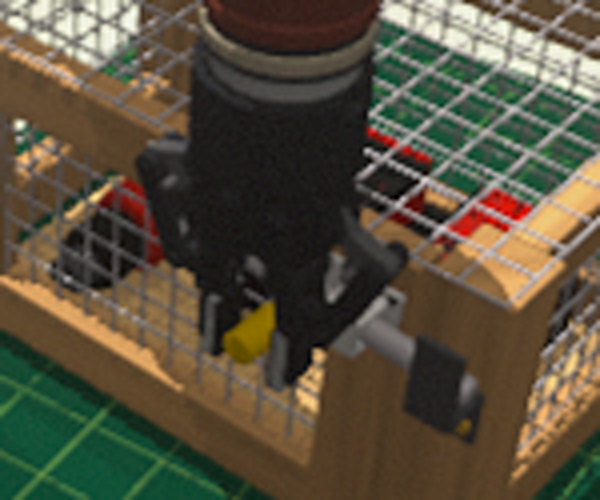

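The knob (crop 250,330) sits between both pads at mid height, so I close.

```bash

python3 -m pendant '[{"tx":0,"ty":0,"tz":0,"wx":0,"wy":0,"wz":0},{"tx":0,"ty":0,"tz":0,"wx":0,"wy":0,"wz":0},{"tx":0,"ty":0,"tz":0,"wx":0,"wy":0,"wz":0},{"tx":0,"ty":0,"tz":0,"wx":0,"wy":0,"wz":0}]' 0 40
python3 -c "
from h import *
delta([655,-88,173],-4.2)"
```

```text
time_s: 4.92
tool_pos: [653.6, -89.6, 172.4]
ee_rot: [[0.076, 0.997, 0.0], [0.997, -0.076, 0.0], [0.0, 0.0, -1.0]]
wrist_force: [-0.1, 0.0, 0.5]
finger_gap: 16.6
pos [653.6 -89.6 172.4] head -4.36 tilt [ 2.e-04  4.e-04 -1.e+00] shift [ 0.0017  0.0012 -0.0006] wz -0.0027 F [-0.1  0.   0.5] gap 16.6 t 4.925
```

Gripped (gap 16.6). I lift 7 mm slowly and watch the force.

```bash

python3 -m pendant '[{"tx":0,"ty":0,"tz":-0.002,"wx":0,"wy":0,"wz":0},{"tx":0,"ty":0,"tz":-0.002,"wx":0,"wy":0,"wz":0},{"tx":0,"ty":0,"tz":0,"wx":0,"wy":0,"wz":0},{"tx":0,"ty":0,"tz":0,"wx":0,"wy":0,"wz":0}]'
python3 -m pendant '[{"tx":0,"ty":0,"tz":-0.002,"wx":0,"wy":0,"wz":0},{"tx":0,"ty":0,"tz":-0.0015,"wx":0,"wy":0,"wz":0},{"tx":0,"ty":0,"tz":0,"wx":0,"wy":0,"wz":0},{"tx":0,"ty":0,"tz":0,"wx":0,"wy":0,"wz":0}]'
python3 -c "
from h import *
delta([655,-88,180],-4.2);snap('scene','s4.png',(230,100,380,225),4)"
```

```text
time_s: 5.42
tool_pos: [653.0, -89.5, 175.4]
ee_rot: [[0.076, 0.997, -0.002], [0.997, -0.076, 0.0], [0.0, -0.002, -1.0]]
wrist_force: [0.1, 0.4, -7.4]
finger_gap: 16.5
time_s: 5.92
tool_pos: [653.1, -89.5, 180.2]
ee_rot: [[0.075, 0.997, -0.001], [0.997, -0.075, 0.0], [0.0, -0.001, -1.0]]
wrist_force: [0.0, 0.7, -5.3]
finger_gap: 16.6
pos [653.1 -89.5 180.2] head -4.33 tilt [ 3.e-04 -8.e-04 -1.e+00] shift [0.0016 0.0018 0.0002] wz -0.0022 F [ 0.   0.7 -5.3] gap 16.6 t 5.925
```

View pics/s4.png

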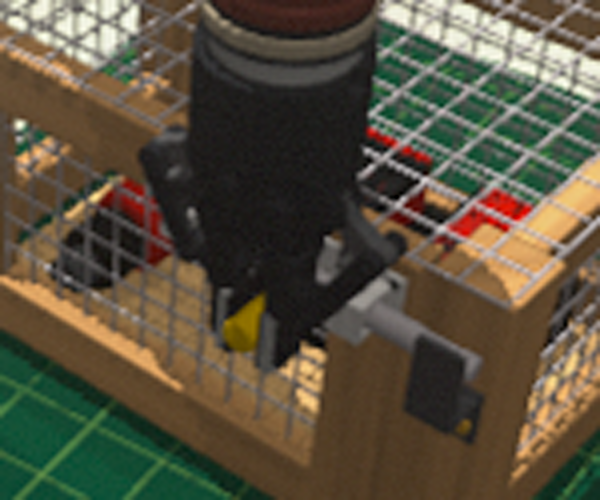

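The nose now stands visibly above the keeper (crop 465,365) at a steady ~5 N load. I draw it in steps.

```bash

python3 -m pendant '[{"tx":0,"ty":-0.003,"tz":0,"wx":0,"wy":0,"wz":0},{"tx":0,"ty":-0.004,"tz":0,"wx":0,"wy":0,"wz":0},{"tx":0,"ty":-0.004,"tz":0,"wx":0,"wy":0,"wz":0},{"tx":0,"ty":0,"tz":0,"wx":0,"wy":0,"wz":0}]'
```

```text
time_s: 6.48
tool_pos: [642.0, -88.6, 180.0]
ee_rot: [[0.076, 0.997, -0.001], [0.997, -0.076, 0.0], [0.0, -0.001, -1.0]]
wrist_force: [0.3, 1.3, -4.5]
finger_gap: 16.5
```

```bash

python3 -m pendant '[{"tx":0,"ty":-0.004,"tz":0,"wx":0,"wy":0,"wz":0},{"tx":0,"ty":-0.005,"tz":0,"wx":0,"wy":0,"wz":0},{"tx":0,"ty":-0.005,"tz":0,"wx":0,"wy":0,"wz":0},{"tx":0,"ty":0,"tz":0,"wx":0,"wy":0,"wz":0}]'
python3 -m pendant '[{"tx":0,"ty":-0.005,"tz":0,"wx":0,"wy":0,"wz":0},{"tx":0,"ty":-0.005,"tz":0,"wx":0,"wy":0,"wz":0},{"tx":0,"ty":-0.005,"tz":0,"wx":0,"wy":0,"wz":0},{"tx":0,"ty":-0.005,"tz":0,"wx":0,"wy":0,"wz":0},{"tx":0,"ty":-0.004,"tz":0,"wx":0,"wy":0,"wz":0},{"tx":0,"ty":0,"tz":0,"wx":0,"wy":0,"wz":0},{"tx":0,"ty":0,"tz":0,"wx":0,"wy":0,"wz":0}]'
python3 -c "
from h import *
delta([655,-88,180],-4.2);snap('scene','s5.png',(230,100,380,225),4)"
```

```text
time_s: 6.98
tool_pos: [627.5, -87.2, 179.7]
ee_rot: [[0.075, 0.997, -0.002], [0.997, -0.075, 0.001], [0.001, -0.002, -1.0]]
wrist_force: [0.5, 2.8, -4.1]
finger_gap: 16.8
time_s: 7.85
tool_pos: [603.7, -85.6, 179.6]
ee_rot: [[0.075, 0.997, -0.002], [0.997, -0.075, 0.001], [0.0, -0.002, -1.0]]
wrist_force: [-0.2, 3.3, -1.8]
finger_gap: 16.2
pos [603.7 -85.6 179.6] head -4.33 tilt [ 5.0e-04 -2.3e-03 -1.0e+00] shift [ 0.0015  0.0513 -0.0005] wz -0.0023 F [-0.2  3.3 -1.8] gap 16.2 t 7.85
```

View pics/s5.png

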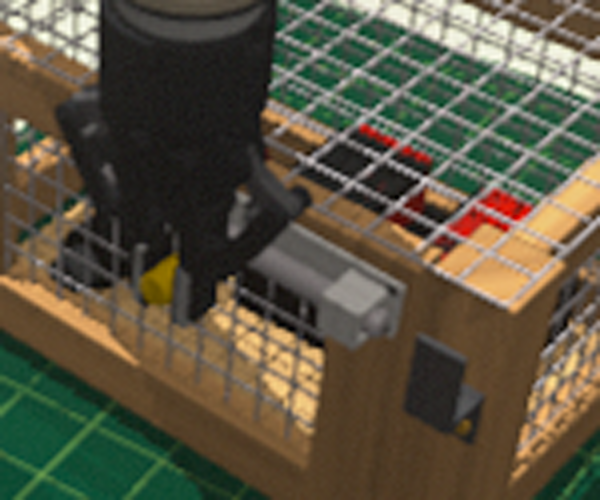

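The rod is fully out of the keeper (nose at crop 380,320, flush with its sleeve). I draw 2 mm more for margin, then start the arc about the hinge (knob at 222 mm along and 55 mm in front of it).

```bash

python3 -m pendant '[{"tx":0,"ty":-0.002,"tz":0,"wx":0,"wy":0,"wz":0},{"tx":0,"ty":0,"tz":0,"wx":0,"wy":0,"wz":0},{"tx":-0.0034,"ty":-0.0009,"tz":0,"wx":0,"wy":0,"wz":0.0155},{"tx":-0.0034,"ty":-0.0009,"tz":0,"wx":0,"wy":0,"wz":0.0155},{"tx":-0.0068,"ty":-0.0018,"tz":0,"wx":0,"wy":0,"wz":0.031},{"tx":-0.0068,"ty":-0.0018,"tz":0,"wx":0,"wy":0,"wz":0.031},{"tx":0,"ty":0,"tz":0,"wx":0,"wy":0,"wz":0}]'
```

```text
time_s: 8.78
tool_pos: [594.3, -106.9, 179.8]
ee_rot: [[0.171, 0.985, -0.001], [0.985, -0.171, -0.001], [-0.001, -0.001, -1.0]]
wrist_force: [2.2, 3.2, -4.2]
finger_gap: 16.8
```

Only the spring's ~3 N pulls on the wrist, so I continue to 0.31 rad.

```bash

python3 -m pendant '[{"tx":-0.0068,"ty":-0.0018,"tz":0,"wx":0,"wy":0,"wz":0.031},{"tx":-0.0068,"ty":-0.0018,"tz":0,"wx":0,"wy":0,"wz":0.031},{"tx":-0.0068,"ty":-0.0018,"tz":0,"wx":0,"wy":0,"wz":0.031},{"tx":-0.0068,"ty":-0.0018,"tz":0,"wx":0,"wy":0,"wz":0.031},{"tx":-0.0068,"ty":-0.0018,"tz":0,"wx":0,"wy":0,"wz":0.031},{"tx":-0.0068,"ty":-0.0018,"tz":0,"wx":0,"wy":0,"wz":0.031},{"tx":-0.0034,"ty":-0.0009,"tz":0,"wx":0,"wy":0,"wz":0.0155},{"tx":-0.0034,"ty":-0.0009,"tz":0,"wx":0,"wy":0,"wz":0.0155},{"tx":0,"ty":0,"tz":0,"wx":0,"wy":0,"wz":0},{"tx":0,"ty":0,"tz":0,"wx":0,"wy":0,"wz":0},{"tx":0,"ty":0,"tz":0,"wx":0,"wy":0,"wz":0},{"tx":0,"ty":0,"tz":0,"wx":0,"wy":0,"wz":0}]'
python3 - <<'E'
from h import *
delta([655,-88,180],-4.2);o=bot.get_obs();h=np.array([384,-16]);a0=np.arctan2(*(np.array([601.7,-85.4])-h)[::-1]);a1=np.arctan2(*(o["tool_pos"][:2]-h)[::-1]);print("phi",a0-a1,np.linalg.norm(o["tool_pos"][:2]-h),np.linalg.norm(np.array([601.7,-85.4])-h))
snap('scene','s6.png',(150,60,380,300),2.5); c=snap('top','t6.png')
i=cv2.resize(c["frame"][100:310,180:380,::-1],None,fx=2.857,fy=2.857,interpolation=cv2.INTER_CUBIC)
s=cv2.imread('pics/s6.png');v=np.hstack([cv2.resize(s,(400,417)),cv2.resize(i,(400,417))]);cv2.imwrite('pics/v6.png',v)
a=cv2.imread('pics/t1.png')
hs=lambda m:m
for n,p,z in(("batt",(313,234),63),("wheel",(303,157),43)): print(n,world(c,*p).round(1))
d=cv2.absdiff(a,np.ascontiguousarray(c["frame"][:,:,::-1])).max(2);print("diff batt/wheel/drv",(d[215:252,290:335]>60).sum(),(d[140:175,288:318]>60).sum(),(d[175:255,345:372]>60).sum())
E
```

```text
time_s: 10.28
tool_pos: [570.5, -147.8, 179.7]
ee_rot: [[0.376, 0.927, -0.0], [0.927, -0.376, 0.0], [0.0, -0.0, -1.0]]
wrist_force: [-0.8, 5.1, -3.7]
finger_gap: 17.0
pos [ 570.5 -147.8  179.7] head -22.07 tilt [ 1.e-04 -4.e-04 -1.e+00] shift [ 0.0872  0.0558 -0.0003] wz -0.3119 F [-0.8  5.1 -3.7] gap 17.0 t 10.275
phi 0.3065881371076425 228.3974480862459 228.49431065127206
batt [ 488.7 -260.9   61.5]
wheel [ 694.1 -242.9   43.2]
diff batt/wheel/drv 0 68 0
```

View pics/v6.png

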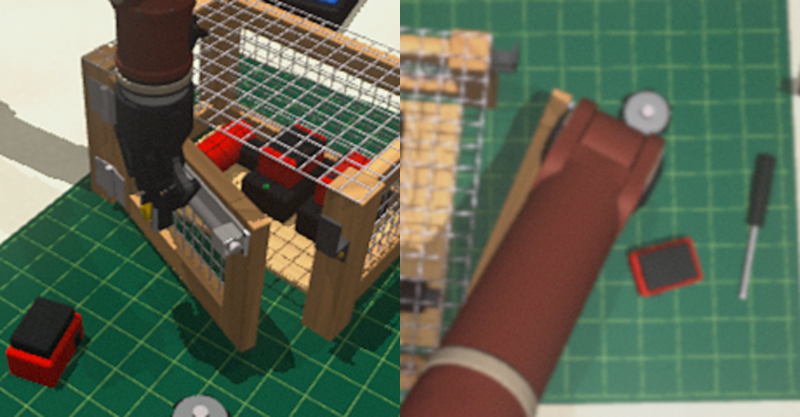

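The view shows the gate standing open in front of the post, the rod still flush in its front sleeve, the fingers on the knob, and the battery, wheel and driver in place. The 68 changed pixels at the wheel come from the arm and its shadow overlapping it; its measured centre is unchanged. I hand it in.

```bash
python3 -c "
from h import *
delta([570.5,-147.8,180],-22);print(bot.get_obs()['qd'].round(2));print(bot.finish_job())"
```

```text
pos [ 570.5 -147.9  179.7] head -22.09 tilt [ 1.e-04 -3.e-04 -1.e+00] shift [ 0.0001 -0.0001 -0.0003] wz -0.0015 F [-1.   4.7 -4. ] gap 17.0 t 10.375
[ 0.02  0.01  0.03  0.02  0.03 -0.08 -0.03]
the job is handed in; nothing more can be done
None
```

The bolt is drawn, the gate is open, and I handed the job in at 10.4 s with the fingers still gripping the knob. No verdict is reported, so the figures below are my own checks.

- **Lift and draw:** I gripped the knob at 40 N and lifted it 7–8 mm until the nose stood visibly above the keeper. I then drew it back about 51 mm at that height. At the readings between steps the load on the wrist was about 4–7 N from the bolt's weight, and I saw no sign of the bolt catching. I had no direct reading of the force on the keeper.
- **Gate:** I swung it about 0.307 rad about the hinge, worked out from the fingertip position and my estimate of where the hinge is. That is roughly 100 mm at the free edge. The arm was at rest, with the spring pulling about 5 N.
- **Bolt at the end:** The last picture shows the rod still drawn back to its front sleeve. I did not measure the joint directly. My estimate is about 50 mm or more, allowing for a slight pull towards the nose while the gate swung.
- **Bystanders:** The battery and wheel measure within 1 mm of the start in plan. The screwdriver's picture area was unchanged.

**Disagreements:** The top and wrist cameras placed the knob about 3–4 mm apart; I went by the wrist view along the bolt. The fingers read 16.6 mm on the 18 mm knob. An image comparison flagged 68 changed pixels near the wheel, which I put down to the arm and its shadow overlapping it.

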